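# Switch on the measuring station in order

## Robot

A 6-joint arm with a two-finger parallel gripper is mounted at the origin on the work surface. World frame = base frame: x ahead of the robot, y to its left, z up, the work surface at z = 0. Lengths are in m, angles in rad, forces in N, time in s.
With the tool pointing down it reaches from about 0.35 to 0.95 m from the base axis. Payload 17.4 kg.
Tool frame: the origin (TCP) lies at the centre of the arm's flange, where the gripper is bolted on; the fingertips stand 186 mm ahead of it and the grasp point (between the pads) lies 167 mm ahead of it (arm.pinch_z is the distance from the TCP to the grasp point, in m); z points along the fingers, y is the line along which they close (so a half turn about z gives the same grasp; the last joint's range is limited). The gripper opens to 93 mm and grips with 3 to 60 N. Pads are 15 mm wide; open, the fingers measure 128 mm over their backs; the gripper's body (75 mm by 188 mm) begins 65 mm behind the grasp point.
Start: joints at [-1.309, 0.116, 1.442, -0, 1.584, -0.038], TCP at [0.199, -0.645, 0.405] pointing down, gripper open.
Joint ranges: [-2.83, 2.83], [-0.83, 2.19], [0.07, 2.5], [-1.14, 4.28], [0.01, 3], [-2.97, 2.97]. Speed limits (rad/s): [1.89, 1.89, 2.22, 3.14, 3.14, 3.14].

## Interface

Orientations are given as a unit quaternion [w, x, y, z].
In Python, from cell import arm, read_camera, calibration gives the robot as it stands. Calls block until the motion is done:
- arm.goto(position, orientation): joint-space move of the TCP to a pose.
- arm.servo_line(position, ori=None, max_speed=0.15, force_limit=None): straight line of the TCP; ori=None keeps the orientation; max_speed is the mean speed in m/s. With force_limit (N) it stops when the force on the tool has changed by that much, and returns True; else False.
- arm.set_joints(angles): joint-space move.
- arm.grip(opening, squeeze=None): opening from 0.0 (shut) to 1.0 (fully open); squeeze is the grip in N (None keeps the last); returns when the fingers have stopped.
- arm.pause(seconds).
- arm.ik(position, orientation): joint angles nearest the present ones, or None.
- arm.get_obs(): the state.
- read_camera(name): name is "side" or "top"; returns the picture (420x560x3 uint8, red, green, blue); there is no depth.
- calibration(name): a dict with "camera_matrix" (3x3 intrinsics, pixels), "T" (4x4, takes a point from camera to world coordinates). Camera axes: x right, y up, looking along -z (the intrinsics and any distortion apply to the point x, -y, -z); pixel columns grow to the right and rows downward; lengths in m; the calibration is good to about 2 mm. A picture is of the moment at which its call begins. calibration takes no time and is no camera call.
A pose or a line that the arm cannot do raises arm.Unreachable and nothing moves.
- arm.job_done(): hands the job in, once; it reports no verdict.
The state is a dict: "time_s": time; "joint_positions": joint angles; "qd": joint speeds; "joint_torque": joint torques, N m; "eef_pos": TCP position; "tool_rot": TCP orientation; "wrist_force": force on the tool from outside, world axes, zero at the start; "moment": the same for the moment, N m; "grip_width": opening from 0.0 (shut) to 1.0 (fully open).
Only numpy, scipy, OpenCV 4.12 (cv2) and the standard library are available. Lean on these libraries where they do the work, as an engineer would, in place of code of your own. Each camera call takes 0.05 s, during which the arm holds its last target. There are 200 camera calls.

## Task

Switch on the profile-measuring station in its proper order: with the fingertips press down the round mushroom key, then the square key, then the long bar key, each lightly until it is well past half-way down, where it stays when you let go. Press each key only after the ones before it are down, do not lift or shift the boxes, leave everything else on the bench where it is, and finish with the hand clear.

Things in the scene. Friction and masses are not known exactly. Their poses are not given: they have to be found in the camera images.
- mains_box: loose white control box 90 x 80 mm, 55 mm high (x, y, z), about 0.9 kg, on rubber feet; origin at the centre of its underside, z up. Carries the round key.
- key_round_top (a point): Centre of the top face of the round black mushroom key, 42 mm across, in the middle of its box's top. The top is flat, 71 mm above the table when fully up, 16 mm above the top of the housing.
- key_round (a joint): The round black mushroom key: how far it is pushed down, m: 0 up, 0.010 at its bottom stop; starts between 0 and 0.001. It starts to move at about 5 N, needs about 8 N near the bottom, and stays at the depth where it is left. It is switched on when at least 0.005 down. More than 20 N on a box or its key is rough handling.
- controller_box: loose white control box 90 x 80 mm, 55 mm high (x, y, z), about 0.9 kg, on rubber feet; origin at the centre of its underside, z up. Carries the square key.
- key_square_top (a point): Centre of the top face of the square black key, 36 x 36 mm, in the middle of its box's top. The top is flat, 71 mm above the table when fully up, 16 mm above the top of the housing.
- key_square (a joint): The square black key: how far it is pushed down, m: 0 up, 0.010 at its bottom stop; starts between 0 and 0.001. It starts to move at about 5 N, needs about 8 N near the bottom, and stays at the depth where it is left. It is switched on when at least 0.005 down. More than 20 N on a box or its key is rough handling.
- drive_box: loose white control box 90 x 80 mm, 55 mm high (x, y, z), about 0.9 kg, on rubber feet; origin at the centre of its underside, z up. Carries the long bar key.
- key_bar_top (a point): Centre of the top face of the long black bar key, 24 mm (x of its box) by 70 mm (y of its box), in the middle of its box's top. The top is flat, 71 mm above the table when fully up, 16 mm above the top of the housing.
- key_bar (a joint): The long black bar key: how far it is pushed down, m: 0 up, 0.010 at its bottom stop; starts between 0 and 0.001. It starts to move at about 5 N, needs about 8 N near the bottom, and stays at the depth where it is left. It is switched on when at least 0.005 down. More than 20 N on a box or its key is rough handling.
- setting_ring: Steel setting ring, 56 mm across, bore 34 mm, 20 mm high. Bystander, loose: not to be shifted. Origin at the centre of its underside.
- gauge_block: Steel gauge block 35 x 12 mm, 30 mm high. Bystander, loose: not to be shifted. Origin at the centre of its underside.
- v_block: Dark steel block with a groove, 60 x 50 mm, 35 mm high. Bystander, loose: not to be shifted. Origin at the centre of its underside.
- plug_gauge: Plug gauge lying along its x: black handle 18 mm thick from x = -60 mm to 0, steel plug 26 mm thick from 0 to 30 mm; its origin is the point on the table below where the two join. Bystander, loose: not to be shifted.
- mouse: Black computer mouse 100 x 58 mm, 32 mm high. Bystander, loose: not to be shifted. Origin at the centre of its underside.
- calculator: Grey pocket calculator 140 x 80 mm, 19 mm high. Bystander, loose: not to be shifted. Origin at the centre of its underside.
- specimen: Aluminium cylinder standing upright, 36 mm across, 40 mm high. Bystander, loose: not to be shifted. Origin at the centre of its underside.
There are look-alikes about, which are no part of the job. Leave any yellow look-alike of the controller_box alone. What is shaped like the drive_box but yellow is not meant.

How it is judged:
On the way, in this order (a step that is already met when the one before it is completed fails the run):
1. the round key is down at least 5 mm (value of joint key_round above 0.005 m), for 0.2 s.
2. the square key is down at least 5 mm (value of joint key_square above 0.005 m), for 0.2 s.
3. the bar key is down at least 5 mm (value of joint key_bar above 0.005 m), for 0.2 s.
At the end, for the whole second after the job is handed in: All three keys stay at least 5 mm down (of 10 mm); the three boxes stand upright and at rest within 12 mm of where they started (value of joint each of key_round, key_square, key_bar above 0.005 m and distance of each of mains_box, controller_box, drive_box from where it was at the start of the episode below 0.012 m and angle between each of mains_box, controller_box, drive_box's own z axis and vertical below 0.05 rad and linear speed of each of mains_box, controller_box, drive_box below 0.02 m/s); the robot touches nothing.
It fails at once if the square or bar key is pressed 3 mm or more before the round key is on (5 mm down) (value of joint key_round below 0.005 m and value of joint any of key_square, key_bar above 0.003 m).
It fails at once if the bar key is pressed 3 mm or more before the square key is on (5 mm down) (value of joint key_square below 0.005 m and value of joint key_bar above 0.003 m).
It fails at once if a box or its key is pressed with more than 20 N (contact force between any of the fingers, the arm and mains_box above 20 N or contact force between any of the fingers, the arm and controller_box above 20 N or contact force between any of the fingers, the arm and drive_box above 20 N).
It fails at once if a box is lifted, carried or shifted by more than 12 mm (distance of any of mains_box, controller_box, drive_box from where it was at the start of the episode above 0.012 m or height (world z) of any of mains_box, controller_box, drive_box above 0.006 m).
It fails at once if another thing on the bench is shifted or lifted by more than 15 mm (distance of any of setting_ring, gauge_block, v_block, plug_gauge, mouse, calculator, specimen from where it was at the start of the episode above 0.015 m).
It also fails if it takes over 42 s, if anything falls off the work surface, if the arm or the gripper's body presses on something with over 40 N, if the wrist force passes 120 N, or if a joint passes its speed limit or range.

## Working session

There is one attempt and no reset: what is moved stays moved. The work goes in short steps, each a Python script; the robot and the scene stay as the last script left them, time stands still between calls to the robot, and variables do not carry over. Pictures are saved under pics/ and viewed, on a budget of 10 in all, crops included, one or two more only if the job needs it, and the job is handed in when it is done.

```bash
mkdir -p pics; ls; python3 - <<'E'
from cell import arm, read_camera, calibration
import cv2
for n in("top","side"):
    cv2.imwrite(f"pics/{n}0.png",cv2.cvtColor(read_camera(n),cv2.COLOR_RGB2BGR)); c=calibration(n); print(c)
E
```

```text
pics
{'camera_matrix': array([[545.56673214,   0.        , 274.29387806],
       [  0.        , 545.56673214, 207.47714407],
       [  0.        ,   0.        ,   1.        ]]), 'T': array([[ 0.02328991,  0.99753796, -0.06614827,  0.45575271],
       [-0.99949243,  0.0217948 , -0.02323488, -0.00907527],
       [-0.02173598,  0.06665583,  0.99753925,  1.40405565],
       [ 0.        ,  0.        ,  0.        ,  1.        ]])}
{'camera_matrix': array([[438.70936441,   0.        , 281.32880988],
       [  0.        , 438.70936441, 199.97425296],
       [  0.        ,   0.        ,   1.        ]]), 'T': array([[-0.70519156,  0.31724571, -0.63408203, -0.14952044],
       [-0.70872715, -0.34096693,  0.61761427,  0.70742403],
       [-0.02026553,  0.88492752,  0.46528765,  0.61722265],
       [ 0.        ,  0.        ,  0.        ,  1.        ]])}
```

View pics/top0.png

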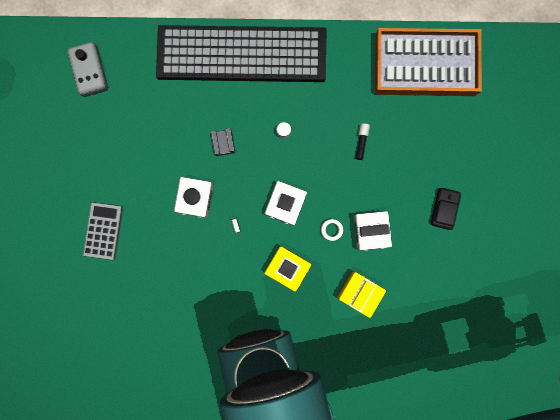

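View pics/side0.png

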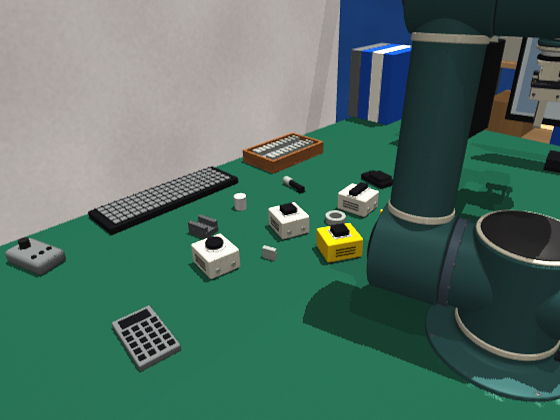

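Top view: the white boxes carry the round key at (192,197), the square key at (286,202) and the bar key at (374,230). Look-alikes are the yellow square-key box (287,269), the yellow bar box (361,293) and the grey joystick box (88,68). The side view agrees: white boxes at (215,255), (289,219) and (358,199), with the yellow one at (340,242). I choose the three white ones.

```bash
cat > h.py <<'E'
import numpy as np, cv2
from cell import arm, read_camera, calibration
def ray(cam,u,v,z):
    c=calibration(cam);K=c["camera_matrix"];T=c["T"]
    p=np.linalg.inv(K)@[u,v,1]; d=T[:3,:3]@[p[0],-p[1],-p[2]]; o=T[:3,3]
    return o+d*(z-o[2])/d[2]
def keys(img,seeds,cam="top",h=30):
    out={}
    for n,(u,v) in seeds.items():
        c=img[v-h:v+h,u-h:u+h]
        m=(c.max(2)<70).astype(np.uint8)
        k,lab,st,ce=cv2.connectedComponentsWithStats(m)
        i=min((i for i in range(1,k) if st[i,4]>40),key=lambda i:np.hypot(*(ce[i]-h)))
        cnt=cv2.findContours((lab==i).astype(np.uint8),0,1)[0][0]
        (x,y),wh,a=cv2.minAreaRect(cnt)
        out[n]=(ce[i]+[u-h,v-h],(x+u-h,y+v-h),wh,a)
    return out
S={"round":(192,197),"square":(286,202),"bar":(374,230)}
E
python3 - <<'E'
from h import *
im=read_camera("top"); k=keys(im,S)
for n,(c,r,wh,a) in k.items():
    print(n,c.round(1),np.round(r,1),np.round(wh,1),round(a,1),ray("top",*c,.071).round(4),ray("top",*r,.071).round(4))
b=cv2.cvtColor(im,cv2.COLOR_RGB2BGR)[160:265,160:405]
b=cv2.resize(b,None,fx=3.2,fy=3.2,interpolation=cv2.INTER_CUBIC)
for n,(c,r,wh,a) in k.items():
    cv2.circle(b,tuple(int(t) for t in (c-[160,160]+.5)*3.2),3,(0,0,255),-1)
cv2.imwrite("pics/crop.png",b)
ob=arm.get_obs();print(ob["tool_rot"],ob["time_s"],ob["wrist_force"])
# side check: where the found key tops fall
c=calibration("side");Ti=np.linalg.inv(c["T"]);K=c["camera_matrix"]
for n,v in k.items():
    p=Ti[:3]@[*ray("top",*v[0],.071),1]; q=K@[p[0],-p[1],-p[2]]; print("side",n,(q[:2]/q[2]).round(1))
E
```

```text
round [191.1 195.9] [191.5 196. ] [16. 15.] 90.0 [0.5681 0.2273 0.071 ] [0.568  0.2264 0.071 ]
square [284.6 198.7] [285.6 200.2] [13.  10.5] 20.6 [ 0.5663 -0.0027  0.071 ] [ 0.5626 -0.0053  0.071 ]
bar [355.4 227.2] [356.9 222.9] [24.1 44.6] 33.0 [ 0.5003 -0.1766  0.071 ] [ 0.5108 -0.1802  0.071 ]
[-4.38912156e-04  9.88783861e-01  1.49352875e-01 -5.32771515e-05] 0.15 [0.19147446 0.56304444 0.04643119]
side round [213.8 240.1]
side square [285.  205.4]
side bar [346.2 191.2]
```

View pics/crop.png

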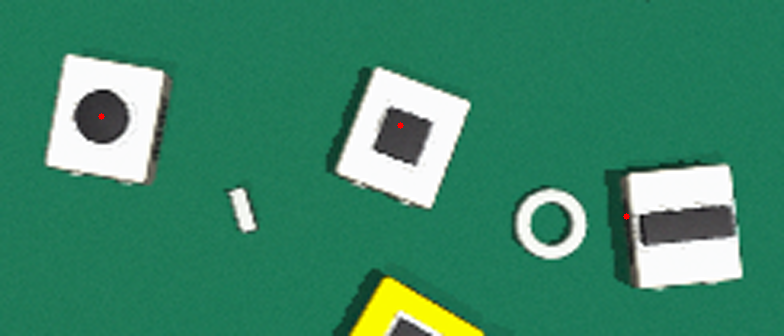

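The crop shows the three white boxes with their round, square and bar keys. The round-key dot is on centre. The square dot is off and the bar dot sits on shadow, so the mask needs a higher threshold and a neutral-colour test.

```bash
sed -i 's/m=(c.max(2)<70).astype(np.uint8)/c=c.astype(int); m=((c.max(2)<120)\&(c.max(2)-c.min(2)<18)).astype(np.uint8)/' h.py
python3 - <<'E'
from h import *
im=read_camera("top"); k=keys(im,S,h=24)
c=calibration("side");Ti=np.linalg.inv(c["T"]);K=c["camera_matrix"]
b=cv2.resize(cv2.cvtColor(im,cv2.COLOR_RGB2BGR)[160:265,160:405],None,fx=3.2,fy=3.2,interpolation=cv2.INTER_CUBIC)
for n,(c,r,wh,a) in k.items():
    print(n,c.round(1),np.round(r,1),np.round(wh,1),round(a,1),ray("top",*c,.071).round(4),ray("top",*r,.071).round(4))
    bx=cv2.boxPoints((r,wh,a)); e=[ray("top",*q,.071)[:2] for q in bx]; print("  edges",[ (e[i+1]-e[i]).round(3) for i in (0,1)])
    p=Ti[:3]@[*ray("top",*c,.071),1]; q=K@[p[0],-p[1],-p[2]]; print("  side",(q[:2]/q[2]).round(1))
    cv2.circle(b,tuple(int(t) for t in (c-[160,160]+.5)*3.2),3,(0,0,255),-1)
s=cv2.cvtColor(read_camera("side"),cv2.COLOR_RGB2BGR)[170:290,180:400]
s=cv2.resize(s,None,fx=2.1,fy=2.1)
for n,v in k.items():
    p=Ti[:3]@[*ray("top",*v[0],.071),1]; q=K@[p[0],-p[1],-p[2]]; q=(q[:2]/q[2]-[180,170]+.5)*2.1
    cv2.circle(s,tuple(int(t) for t in q),2,(0,0,255),-1)
o=np.zeros((b.shape[0]+s.shape[0],784,3),np.uint8);o[:b.shape[0]]=b;o[b.shape[0]:,:s.shape[1]]=s
cv2.imwrite("pics/crop2.png",o)
E
```

```text
round [191.3 196. ] [191.2 195.9] [16.1 15.7] 63.4 [0.5679 0.227  0.071 ] [0.5682 0.2271 0.071 ]
  edges [array([ 0.018, -0.034]), array([-0.035, -0.019])]
  side [214.  240.1]
square [285.3 202. ] [285.4 202. ] [14.1 14.9] 21.8 [ 0.5581 -0.0047  0.071 ] [ 0.5583 -0.005   0.071 ]
  edges [array([ 0.034, -0.013]), array([-0.012, -0.032])]
  side [287.8 206.1]
bar [373.9 229.9] [374.2 229.8] [ 9.9 29.4] 84.0 [ 0.4947 -0.2216  0.071 ] [ 0.495  -0.2224  0.071 ]
  edges [array([ 0.009, -0.071]), array([-0.024, -0.003])]
  side [357.7 186.6]
```

View pics/crop2.png

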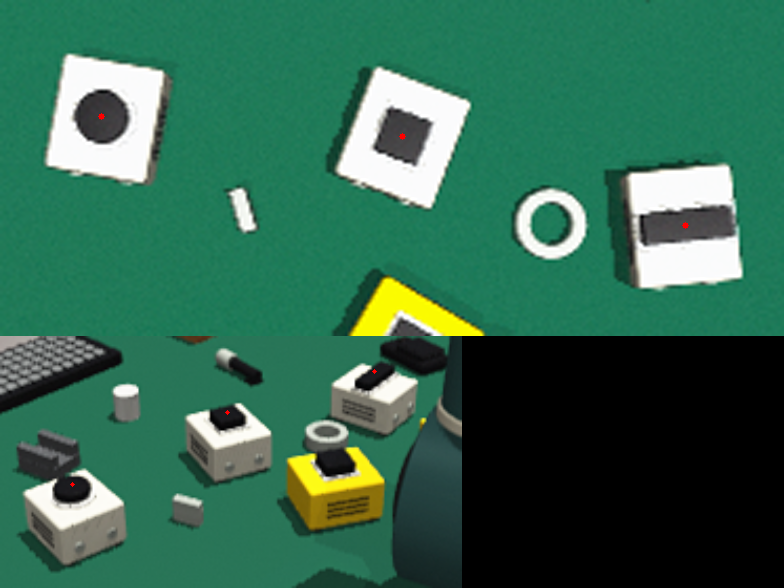

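All three centres fall on the key tops in both views, and the sizes match. Starting with the round key.

```bash
cat >> h.py <<'E'
from scipy.spatial.transform import Rotation as R
P={"round":(.568,.227),"square":(.558,-.005),"bar":(.4948,-.222)}
y=np.array([-.126,.992,0]);y/=np.linalg.norm(y);z=np.array([0,0,-1.])
Q=R.from_matrix(np.c_[np.cross(y,z),y,z]).as_quat()[[3,0,1,2]]
def press(n,L=.186,down=.0078):
    x=P[n]; top=.071+L
    arm.goto([*x,top+.05],Q)
    arm.servo_line([*x,top+.008],max_speed=.1)
    arm.pause(.2); f0=arm.get_obs()["wrist_force"]
    r=arm.servo_line([*x,top-down],max_speed=.01,force_limit=12)
    o=arm.get_obs(); print(n,"limit",r,"depth mm",(top-o["eef_pos"][2])*1e3,"F",(o["wrist_force"]-f0).round(1),"xy",o["eef_pos"][:2])
    arm.pause(.3); o=arm.get_obs(); print(" F",(o["wrist_force"]-f0).round(1),(top-o["eef_pos"][2])*1e3)
    arm.servo_line([*x,top+.05],max_speed=.1); print(" t",arm.get_obs()["time_s"])
E
python3 - <<'E'
from h import *
arm.grip(0.0); print(arm.get_obs()["grip_width"],arm.get_obs()["time_s"])
press("round")
E
```

```text
0.003994562239410554 1.7
round limit False depth mm 7.344605805126942 F [-3.6 -1.   5.7] xy [0.56800091 0.2270048 ]
 F [-2.  -1.4  5.9] 7.293430514502763
 t 8.55
```

The force was only about 6 N, so the true depth is uncertain. I'll re-descend in small steps, logging force, to see where the key is and confirm the depth.

```bash
python3 - <<'E'
from h import *
x=P["round"];top=.071+.186
arm.servo_line([*x,top-.004],max_speed=.1,force_limit=8)
arm.pause(.2); f0=arm.get_obs()["wrist_force"]; 
for d in np.arange(5.5,10.1,.5):
    r=arm.servo_line([*x,top-d/1e3],max_speed=.006,force_limit=6)
    arm.pause(.1);o=arm.get_obs(); F=o["wrist_force"]-f0
    print(d,r,round((top-o["eef_pos"][2])*1e3,2),F.round(1))
    if F[2]>10: break
arm.servo_line([*x,top+.05],max_speed=.1); print(arm.get_obs()["time_s"],f0)
cv2.imwrite("pics/after1.png",cv2.resize(cv2.cvtColor(read_camera("side"),cv2.COLOR_RGB2BGR)[210:285,180:250],None,fx=6,fy=6,interpolation=cv2.INTER_CUBIC))
E
```

```text
5.5 False 5.49 [-0.1 -1.1 -0.7]
6.0 False 6.04 [-0.1 -0.6 -0.6]
6.5 False 6.52 [ 0.2 -1.3 -0.4]
7.0 False 6.99 [-0.3 -1.  -0.3]
7.5 False 7.48 [-0.1 -0.4  0.1]
8.0 False 7.67 [-2.8 -1.   5.3]
8.5 False 8.12 [-3.5 -1.5  5.3]
9.0 False 8.59 [-3.  -2.1  5.6]
9.5 False 9.06 [-3.8 -2.7  5.7]
10.0 False 9.55 [-3.2 -1.4  6.1]
13.8417 [0.42640954 0.65946985 0.51275348]
```

View pics/after1.png

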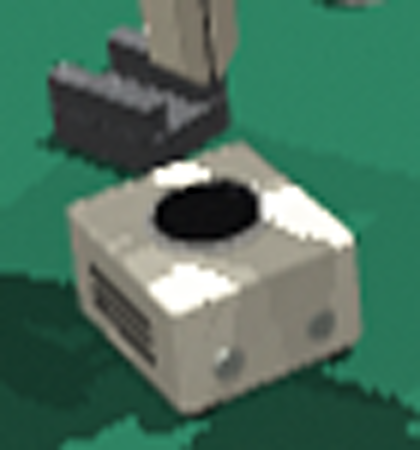

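The key is visibly down. Contact resumed at 7.3–7.5 mm, where I had left it, and it is now at about 9.5 mm nominal. On the square key I'll log the contact height first, which confirms the fingertip length before pressing.

```bash
cat >> h.py <<'E'
def press2(n,end=8.5):
    x=P[n]; top=.071+.186
    arm.goto([*x,top+.05],Q)
    arm.servo_line([*x,top+.005],max_speed=.1)
    arm.pause(.2); f0=arm.get_obs()["wrist_force"]
    arm.servo_line([*x,top-.002],max_speed=.008,force_limit=3)
    o=arm.get_obs();c=(top-o["eef_pos"][2])*1e3;print(n,"contact at",round(c,2),(o["wrist_force"]-f0).round(1))
    if not -2<c<1.9: arm.servo_line([*x,top+.05]);print("unexpected");return
    for d in (3,5,6.5,end):
        r=arm.servo_line([*x,top-d/1e3],max_speed=.008,force_limit=10)
        o=arm.get_obs();print(d,r,round((top-o["eef_pos"][2])*1e3,2),(o["wrist_force"]-f0).round(1))
    arm.pause(.2); arm.servo_line([*x,top+.05],max_speed=.1); print(" t",arm.get_obs()["time_s"])
E
python3 - <<'E'
from h import *
press2("square")
E
```

```text
square contact at 0.3 [ 1.2 -0.9  2.6]
3 False 2.88 [ 0.1 -1.6  3. ]
5 False 4.94 [ 1.4 -1.1  3.9]
6.5 False 6.39 [ 1.1 -0.4  4.6]
8.5 False 8.37 [ 0.8 -0.6  4.1]
 t 18.7833
```

Contact came at 0.3 mm, so the tip length is right. The force was low, though, so I'll check with a picture before the bar.

```bash
python3 - <<'E'
from h import *
x=P["square"];top=.257
r=arm.servo_line([*x,top-.003],max_speed=.1,force_limit=5)
r=arm.servo_line([*x,top-.0088],max_speed=.008,force_limit=2.5)
print(r,(top-arm.get_obs()["eef_pos"][2])*1e3)
arm.servo_line([*x,top+.05],max_speed=.1)
arm.goto([*P["bar"],top+.05],Q)
k=keys(read_camera("top"),{n:S[n] for n in("round","square")},h=24)
for n,v in k.items(): print(n,v[0],v[2])
cv2.imwrite("pics/after2.png",cv2.resize(cv2.cvtColor(read_camera("side"),cv2.COLOR_RGB2BGR)[170:285,180:380],None,fx=4,fy=4,interpolation=cv2.INTER_CUBIC))
print(arm.get_obs()["time_s"])
E
```

```text
True 8.472287520413568
round [191.93969849 196.30653266] (15.0, 15.0)
square [285.16494845 202.23195876] (13.55575942993164, 14.112845420837402)
21.8667
```

View pics/after2.png

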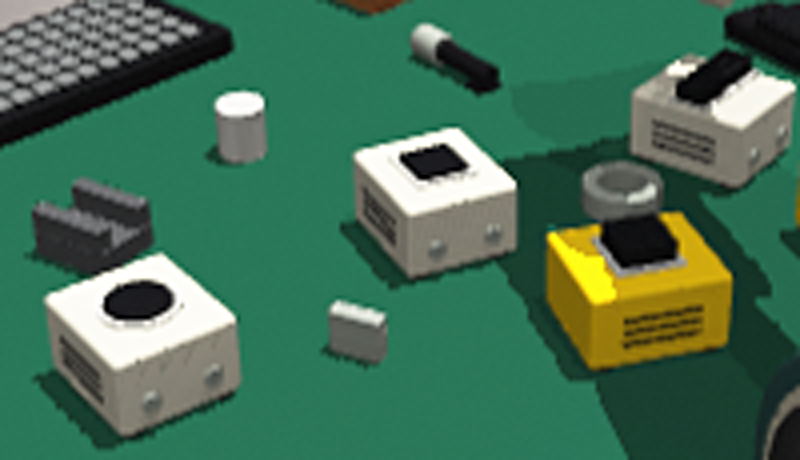

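The round key (at 138,300) and the square key (433,160) are clearly low compared with the unpressed yellow one (640,240). The boxes haven't moved, and contact on the square key resumed at 8.5 mm. Next is the bar.

```bash
python3 - <<'E'
from h import *
press2("bar")
x=P["bar"];top=.257
arm.servo_line([*x,top-.003],max_speed=.1,force_limit=5)
r=arm.servo_line([*x,top-.0088],max_speed=.008,force_limit=2.5)
print(r,(top-arm.get_obs()["eef_pos"][2])*1e3)
arm.servo_line([*x,top+.1],max_speed=.15)
arm.set_joints([-1.309,.116,1.442,0,1.584,-.038])
k=keys(read_camera("top"),S,h=24)
for n,v in k.items(): print(n,v[0],v[2])
cv2.imwrite("pics/after3.png",cv2.resize(cv2.cvtColor(read_camera("side"),cv2.COLOR_RGB2BGR)[150:285,180:400],None,fx=3.5,fy=3.5,interpolation=cv2.INTER_CUBIC))
o=arm.get_obs();print(o["time_s"],o["eef_pos"],o["wrist_force"])
E
```

```text
bar contact at 0.9 [ 0.7 -0.1  4.9]
3 False 2.89 [-1.1  0.4  4.2]
5 False 4.9 [ 0.1 -0.4  5.5]
6.5 False 6.39 [-0.2 -0.3  5.2]
8.5 False 8.38 [ 0.7 -0.8  5.5]
 t 26.05
True 8.447730625909116
round [191.975 196.32 ] (15.0, 15.0)
square [285.28787879 202.22727273] (13.92715072631836, 14.298541069030762)
bar [373.49242424 230.11363636] (9.45285415649414, 27.761537551879883)
30.2417 [ 0.19990875 -0.6445223   0.40447085] [ 0.27636254 -0.09754798 -0.1507064 ]
```

View pics/after3.png

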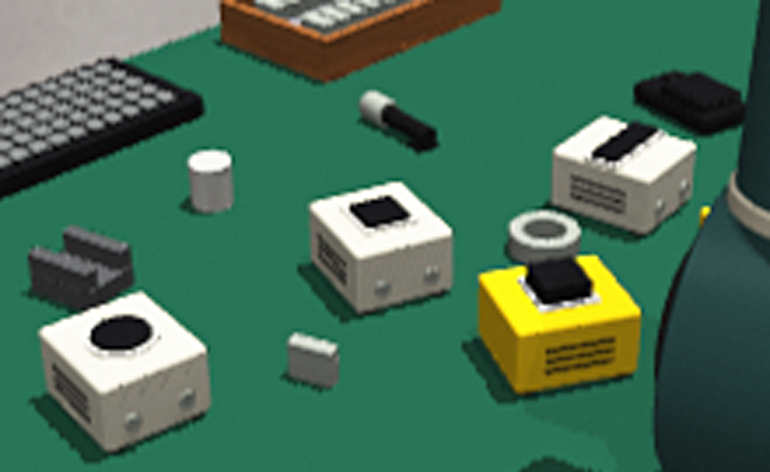

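All three white boxes show low keys, at (120,333), (380,211) and (625,141). Nothing has been disturbed and the hand is clear, so I'm handing in.

```bash
python3 -c "
from cell import arm
arm.job_done()"
```

```text
the job is handed in; nothing more can be done
```

I pressed the round, square and bar keys in that order with the closed fingertips, moved the hand back to its start pose, and handed the job in. The clock read 30.2 s of the 42 s allowed. The interface gives no verdict, so what follows is from my own checks.

- **Depth:** On a light second touch, the square and bar keys were met again at about 8.5 mm down. The round key was left at about 9.5 mm down by tip height. I didn't touch it again after that final press, but the last side picture shows it low, like the other two.
- **Boxes and bench:** The key centres in the top view moved by less than 1 pixel (about 2 mm at most). Part of that is the tops being lower. In the side pictures nothing else on the bench looked moved, but I made no measurement of those things, and that view does not include the calculator. I did not touch the yellow look-alikes.
- **Forces:** The logged downward force was 6 N at most, well under 20 N.
- **What disagreed:** That force is lower than the stated 5–8 N; the square key took only 3–4.6 N. The round key also showed a 3–4 N sideways force while it was being pressed. Because of the low force I pressed the round key deeper and checked the other two by touching them again.

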